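Lock a slotted spacer onto the finger-joint jig with its comb

ROBOT

A 6-joint arm with a two-finger parallel gripper is mounted at the origin on the work surface; the furniture and walls round the work are solid. World frame = base frame: x ahead of the robot, y to its left, z up, the work surface at z = 0. Lengths are in m, angles in rad, forces in N, time in s.
With the tool pointing down it reaches from about 0.325 to 0.75 m from the base axis. Payload 7.6 kg.
Tool frame: the origin (TCP) lies on the centre line of the jaws, within the pads' length; the fingertips stand tcp_to_tips ahead of it and the grasp point (between the pads) lies 2 mm behind it (tcp_to_tips is the distance from the TCP to the fingertips, in m); z points along the fingers, y is the line along which they close (so a half turn about z gives the same grasp; the last joint's range is limited). The gripper opens to 85 mm and grips with 20 to 120 N. Pads are 22 mm wide; open, the fingers measure 114 mm over their backs; the gripper's body (76 mm by 85 mm) begins 54 mm behind the grasp point. The pads swing forward as they close: fully open they stand 13 mm farther back than shut.
Start: joints at [-1.199, 0.052, 1.401, -0, 1.689, -0.07], TCP at [0.224, -0.475, 0.248] pointing down, gripper open.
Joint ranges: [-2.9, 2.9], [-0.91, 2.17], [0.12, 2.37], [-1.06, 4.2], [0.26, 2.73], [-2.93, 2.93]. Speed limits (rad/s): [2.57, 2.57, 3.01, 3.14, 3.14, 3.14].

INTERFACE

Orientations are given as a unit quaternion [x, y, z, w].
In Python, from workcell import sense, capture, job_done, look_for, place_of, tcp_to_tips gives the robot as it stands.
- The arm moves only by the tool arm_command, never from a script. Its argument "commands" is a list of rows, each a list of 7 numbers: the turn, a rotation vector about the world's x, y, z in units of 6 degrees (1.0 is 6 degrees), then the shift along the world's x, y, z in units of 40 mm (1.0 is 40 mm), then the closure, from -1 (fully open) to 1 (shut), so that 0 is half open. In form: [[ax, ay, az, tx, ty, tz, claw], ...]. A call has 1 to 10 rows; each row is the pose to reach, as a shift and turn from the pose commanded when the call began; what a row does not reach only later rows make up. A row lasts 1/10 s, in which the tool goes at most 50 mm and 8.59 degrees, less where a joint would pass 70% of its speed; a pose out of reach is approached as far as the arm can. A call with a gripper value outside its range is refused whole. The fingers move at their own pace and stop on an object; "grip_force" is the grip in N (left out, the last holds). Time passes only in rows, so rows that repeat a pose let the fingers close. It gives the time, the measured TCP pose, the force, the opening and the grip force at its end, in the units of the state.
- sense(): the state, without advancing time (a new reading comes with each control period).
- capture(name): name is "scene" or "top" or "wrist"; returns a dict with "frame" (400x640x3 uint8, red, green, blue), "camera_matrix" (3x3 intrinsics, pixels), "k1" (the pictures are not rectified: a ray, as slopes to the right and down, at radius r is drawn at 1 + k1 r^2 times it, then the intrinsics apply), "R" (3x3) and "t" (3): a world point X has camera coordinates R X + t. Camera axes: x right, y down, z forward; pixel columns grow to the right and rows downward; lengths in m; the calibration is good to about 2 mm. A picture is of the moment at which its call begins. There is no depth.
- job_done(): hands the job in; it is judged then, once.
Trained networks look in the newest picture that a camera, given by its name, has taken for a name from the list of things; names that differ only in an ending like _2 or _b are one class to them, and where a whole thing is asked for, a point or a joint stands for the part that bears it (a point fixed in the world has none). Each returns a list of dicts, best first, with "confidence" (0 to 1); they miss things now and then, are a little off and sometimes report something else, mostly with a low value. They report only what shows in the picture. A call takes as long as a camera call. They do not tell look-alikes from the thing itself.
- look_for(camera, label): "extent" ([left, top, right, bottom] as shares, 0 to 1, of the picture: columns of its width, rows of its height, round what is visible of it).
- place_of(camera, label): "point" ([column, row] as shares, 0 to 1, of the picture: columns of its width, rows of its height: a listed point, or the origin of a listed thing).
The state is a dict: "clock": time; "joint_positions": joint angles; "dq": joint speeds; "tau": joint torques, N m; "eef_pos": TCP position; "ee_rot": TCP orientation; "wrist_force": force on the tool from outside, world axes, zero at the start; "ft_torque": the same for the moment, N m; "finger_gap": opening from 0.0 (shut) to 1.0 (fully open); "grasp_force": force on a finger pad.
Only numpy, scipy, OpenCV 4.12 (cv2) and the standard library are available. Lean on these libraries where they do the work, as an engineer would, in place of code of your own. Each camera call takes 0.05 s, during which the arm holds its last target. There are 200 camera calls.

TASK

Make up the finger-joint jig: pick up the slotted plywood spacer plate and thread it over the jig's two steel pins until it lies flat on the slotted block. Then take the comb with five teeth (not the shorter one with four) and lower it through the plate so that every tooth enters its own slot and its spine sits flush on the plate, and let go. Leave the four-toothed comb, the black-lidded jar and the red-capped bottle standing where they are.

Things in the scene. Friction and masses are not known exactly. Their poses are not given: they have to be found in the camera images.
- jig_top (a point): Jig fixed to the table: plywood foot 180x70x6 mm, on it a wooden block 150x44x30. Point: middle of the block's top, 36 mm over the table; x along the block, z up. Five slots at x = -36, -18, 0, 18, 36 mm, each 10 (x) by 28 (y), 25 deep, 1 mm chamfer. Two 8 mm steel pins with tapered tips stand 30 mm above the top at x = -58 and 58. A half turn looks the same.
- plate_mid (a point): Loose plywood spacer plate 146x48x12 mm, 70 g, flat on the table. Point: its centre, 6 mm up; x along its length. Two 11 mm through holes at x = -58 and 58 mm, five through slots 13 (x) by 31 (y) at x = -36, -18, 0, 18, 36. Can be gripped across the 48 mm width. Home, this point is 6 mm above jig_top. Either way round fits.
- comb5_mid (a point): Five-toothed pale wood comb, 90 g, standing on its teeth: 90 (x) x 24 (y) x 72 mm tall. Point: its centre, 36 mm above the tips. Spine: solid bar from 2 mm below to 36 above it. Teeth 34 long, 7 (x) by 24 (y), V tips, at x = -36, -18, 0, 18, 36. Grip the spine's upper half across y, so fingertips clear the plate. Home, the point is 14 mm above jig_top. Either way round fits.
- comb4_mid (a point): A second comb, to be left alone: same height, thickness and teeth, but only 72 mm long with four teeth, at x = -27, -9, 9, 27 mm. Point: its centre, 36 mm above the tooth tips; x along its length, z up. The two combs and the jar may stand in one another's places.
- jar: Jar with an amber body and a black lid, 72 mm across, 102 mm tall, to be left standing. Origin at the centre of its underside.
- hardener: Small white bottle with a red cap, 49 mm across, 114 mm tall, standing beside the spacer plate, to be left standing. Origin at the centre of its underside.
Not all that is in view belongs to the job. There is more than one size of the part that bears jig_top; the job needs the larger.

How it is judged:
On the way, in this order (a step that is already met when the one before it is completed fails the run):
1. the spacer plate is threaded over both pins and lies flat on the block (x of plate_mid in the frame of jig_top between -0.004 and 0.004 m and y of plate_mid in the frame of jig_top between -0.004 and 0.004 m and z of plate_mid in the frame of jig_top between 0.003 and 0.0085 m and angle between the x axis of plate_mid and the x axis of jig_top, either way round below 0.06 rad and angle between plate_mid's own z axis and vertical below 0.04 rad), for 0.2 s.
2. the five-toothed comb is home: all teeth in their slots, spine on the plate (all of step 1 and x of comb5_mid in the frame of jig_top between -0.005 and 0.005 m and y of comb5_mid in the frame of jig_top between -0.005 and 0.005 m and z of comb5_mid in the frame of jig_top between 0.0105 and 0.0165 m and angle between the x axis of comb5_mid and the x axis of jig_top, either way round below 0.07 rad and angle between comb5_mid's own z axis and vertical below 0.04 rad), for 0.2 s.
At the end, for the whole second after the job is handed in: Plate flat on the block over both pins: centre within 4 mm in x and y of the jig's, 3 to 8.5 mm above its top, turned under 0.06 rad. Five-toothed comb through it: within 5 mm in x and y, 10.5 to 16.5 mm above, turned under 0.07 rad. Both tilted under 0.04 rad (all of step 2); the robot touches nothing.
It fails at once if the four-toothed comb was moved more than 25 mm or tipped (distance of comb4_mid from where it was at the start of the episode above 0.025 m or angle between comb4_mid's own z axis and vertical above 0.3 rad).
It fails at once if the black-lidded jar was moved more than 25 mm or tipped (distance of jar from where it was at the start of the episode above 0.025 m or angle between jar's own z axis and vertical above 0.3 rad).
It fails at once if the red-capped bottle was moved more than 25 mm or tipped (distance of hardener from where it was at the start of the episode above 0.025 m or angle between hardener's own z axis and vertical above 0.3 rad).
It also fails if it takes over 64 s, if anything falls off the work surface, if the arm or the gripper's body presses on something with over 40 N, if the wrist force passes 120 N, or if a joint passes its speed limit or range.

## Working session

There is one attempt and no reset: what is moved stays moved. The work goes in short steps, Python scripts to look and compute and a tool call to move; the robot and the scene stay as the last step left them, time stands still between calls to the robot, and variables do not carry over. Pictures are saved under pics/ and viewed, at most 10 in all, crops included, and the job is handed in when it is done.

Besides the shell and the picture viewer there is one more tool, called after "Call:" as name(argument=value, ...), one argument or row to a line, values as JSON. arm_command: Moves the arm, as the interface text tells. Its arguments: {"type":"object","properties":{"commands":{"type":"array","items":{"type":"array","items":{"type":"number"}}},"grip_force":{"type":"number"}},"required":["commands"]}

```bash
mkdir -p pics
cat > h.py <<'E'
import numpy as np, cv2, json
from workcell import *
def cap(n,save=None):
    c=capture(n)
    if save: cv2.imwrite(f'pics/{save}.png',c['frame'][:,:,::-1])
    return c
def ray(c,px):
    K=np.array(c['camera_matrix']);k=c['k1']
    d=np.array([(px[0]-K[0,2])/K[0,0],(px[1]-K[1,2])/K[1,1]])
    u=d.copy()
    for _ in range(20): u=d/(1+k*(u@u))
    R=np.array(c['R']);t=np.array(c['t'])
    return -R.T@t, R.T@np.array([u[0],u[1],1])
def at(c,px,z):
    o,v=ray(c,px); return o+v*(z-o[2])/v[2]
def proj(c,X):
    K=np.array(c['camera_matrix']);p=np.array(c['R'])@np.array(X)+np.array(c['t'])
    u=p[:2]/p[2];u=u*(1+c['k1']*(u@u)); return np.array([K[0,0]*u[0]+K[0,2],K[1,1]*u[1]+K[1,2]])
E
python3 - <<'E'
from h import *
print(sense(), tcp_to_tips)
Z=dict(jig_top=.036,plate_mid=.006,comb5_mid=.036,comb4_mid=.036,jar=0,hardener=0)
for n in ['top','scene']:
    c=cap(n,n); print(n,-np.array(c['R']).T@c['t'])
    for l,z in Z.items():
        for d in place_of(n,l):
            p=np.array(d['point'])*[640,400]; print(l,round(d['confidence'],2),p.round(1),at(c,p,z).round(4))
E
```

```text
{'clock': 0.0, 'joint_positions': array([-1.19930935e+00,  5.28128828e-02,  1.40173632e+00, -2.09136691e-05,
        1.68859080e+00, -7.02966299e-02]), 'dq': array([-0.00053854, -0.00108751, -0.00134374, -0.00143283,  0.00024404,
       -0.00121591]), 'tau': array([ 1.34273745e-03, -3.81663251e+01, -3.60188842e+01,  1.10403505e-05,
        6.24270047e-03,  1.15064771e-05]), 'eef_pos': array([ 0.22438195, -0.47432882,  0.24747905]), 'ee_rot': array([ 9.75702419e-01,  2.19098587e-01, -1.26339463e-04, -7.63359513e-04]), 'wrist_force': array([-0.85055487,  0.25833253, -0.35001591]), 'ft_torque': array([ 0.01638341, -0.01807047, -0.01841454]), 'grasp_force': 0.0, 'finger_gap': 0.9958614082645495} 0.017
top [0.33848498 0.05316033 1.51891751]
jig_top 0.67 [424.1 271. ] [ 0.2702 -0.255   0.036 ]
jig_top 0.62 [334.8 181.6] [0.5344 0.0099 0.036 ]
plate_mid 0.88 [243.8 195.9] [0.4932 0.2855 0.006 ]
comb5_mid 0.56 [408.1 159.4] [ 0.6025 -0.2095  0.036 ]
comb5_mid 0.42 [242.5 195.2] [0.4923 0.2847 0.036 ]
comb4_mid 0.65 [440.2 218.8] [ 0.4249 -0.3039  0.036 ]
comb4_mid 0.23 [406.8 160.6] [ 0.5989 -0.2054  0.036 ]
comb4_mid 0.17 [334.1 182.7] [0.5312 0.012  0.036 ]
jar 0.96 [385.5 209.4] [ 0.4548 -0.1458  0.    ]
hardener 0.81 [217.3 185.6] [0.5251 0.368  0.    ]
scene [-0.07752335  0.51575209  0.88336971]
jig_top 0.73 [295.2 187. ] [0.5365 0.013  0.036 ]
jig_top 0.48 [430.4 194.3] [ 0.251  -0.2397  0.036 ]
comb5_mid 0.54 [332.4 140.3] [ 0.6043 -0.2076  0.036 ]
comb4_mid 0.89 [394.7 150.3] [ 0.4366 -0.3117  0.036 ]
jar 0.63 [351.8 182.1] [ 0.4587 -0.1437  0.    ]
```

Run:
```python
import cv2
a=cv2.imread('pics/top.png');b=cv2.imread('pics/scene.png')
cv2.imwrite('pics/top_c.png',cv2.resize(a[120:320,190:470],None,fx=2.8,fy=2.8,interpolation=cv2.INTER_CUBIC))
cv2.imwrite('pics/scene_c.png',cv2.resize(b[80:280,200:470],None,fx=2.9,fy=2.9,interpolation=cv2.INTER_CUBIC))
```

```text
(no output)
```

View pics/top_c.png

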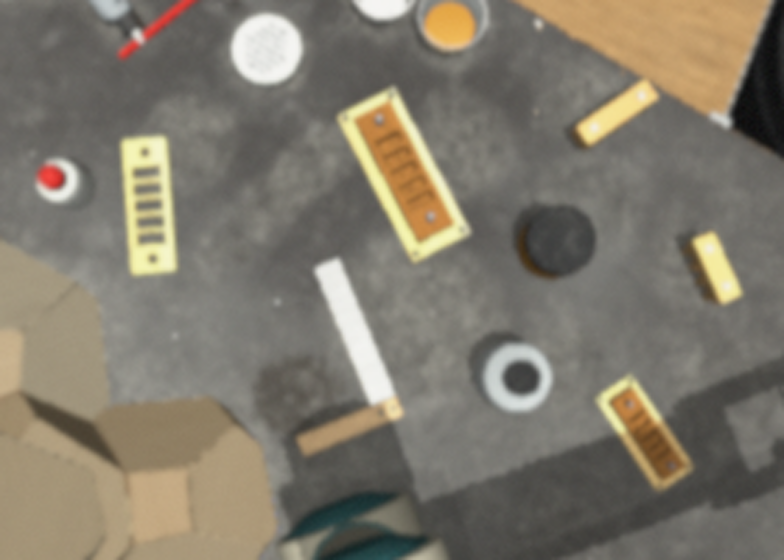

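View pics/scene_c.png

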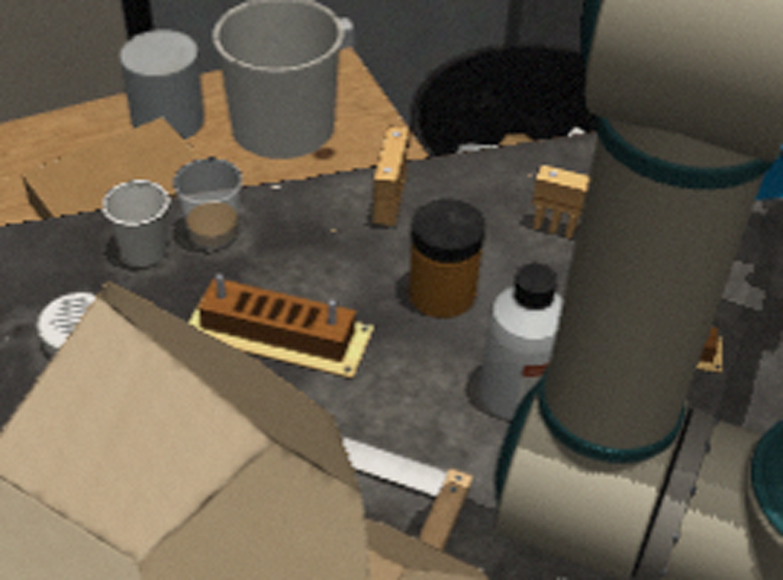

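Candidates (full-image top pixels): comb5 is the longer bar at (410,160), the look-alike being the short bar at (440,219), where scene shows 4 teeth. The jig is the large one at (334,182), not the small one at (424,271). The plate at (244,196) has the bottle at (210,184). Next I check the box height and measure from the top picture.

Run:
```python
from h import *
t=cap('top');s=cap('scene','s2')
T=lambda x,y:np.array([190+x/2.8,120+y/2.8]);S=lambda x,y:np.array([200+x/2.9,80+y/2.9])
def tri(a,b):
    o1,v1=ray(t,a);o2,v2=ray(s,b)
    v1/=np.linalg.norm(v1);v2/=np.linalg.norm(v2)
    k=np.linalg.lstsq(np.c_[v1,-v2],o2-o1,rcond=None)[0]
    p=o1+v1*k[0];q=o2+v2*k[1];return ((p+q)/2).round(3),np.linalg.norm(p-q).round(3)
for n,a,b in [('box',(75,285),(105,285)),('box',(105,300),(105,285)),('box',(18,328),(105,285)),('b2',(235,400),(270,440)),('b2',(190,468),(270,440)),('b2',(22,388),(270,440)),('b2r',(275,500),(335,410))]:
    print(n,a,b,tri(T(*a),S(*b)))
def ln(n,a,b,z):
    A,B=at(t,T(*a),z),at(t,T(*b),z);d=B-A
    print(n,((A+B)/2).round(4),np.hypot(*d[:2]).round(4),np.degrees(np.arctan2(d[1],d[0])).round(1))
ln('plate holes',(145,152),(152,258),.012)
ln('jig pins',(379,119),(431,216),.066)
ln('comb5 top',(582,138),(651,90),.072)
ln('comb4 top',(705,240),(733,297),.072)
cv2.imwrite('pics/box.png',cv2.imread('pics/s2.png'))
```

```text
box (75, 285) (105, 285) (array([0.389, 0.281, 0.374]), np.float64(0.022))
box (105, 300) (105, 285) (array([0.385, 0.268, 0.366]), np.float64(0.004))
box (18, 328) (105, 285) (array([0.348, 0.31 , 0.425]), np.float64(0.035))
b2 (235, 400) (270, 440) (array([0.31 , 0.188, 0.204]), np.float64(0.038))
b2 (190, 468) (270, 440) (array([0.256, 0.223, 0.289]), np.float64(0.049))
b2 (22, 388) (270, 440) (array([0.274, 0.302, 0.358]), np.float64(0.1))
b2r (275, 500) (335, 410) (array([0.239, 0.16 , 0.282]), np.float64(0.08))
plate holes [0.5009 0.287  0.012 ] 0.1156 -175.4
jig pins [0.5358 0.0113 0.066 ] 0.1154 -151.7
comb5 top [ 0.5923 -0.2091  0.072 ] 0.0886 -54.9
comb4 top [ 0.4314 -0.3145  0.072 ] 0.0656 -154.2
```

View pics/box.png

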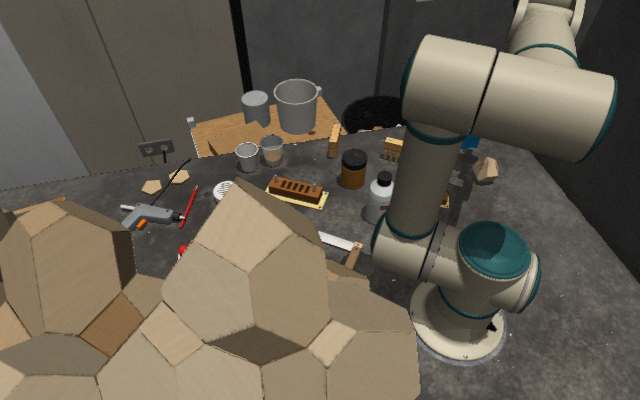

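View pics/top.png

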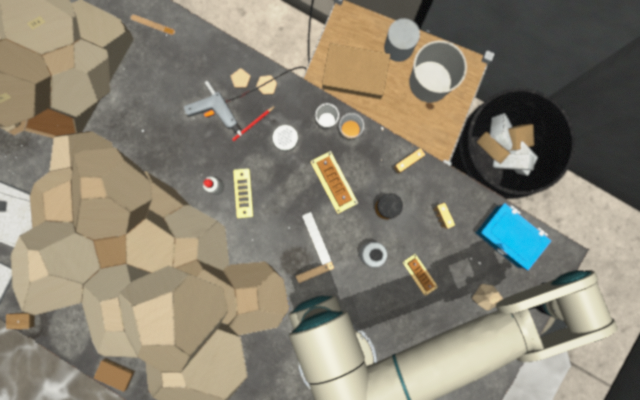

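Run:
```python
from h import *
t=cap('top');s=cap('scene')
def tri(a,b):
    o1,v1=ray(t,a);o2,v2=ray(s,b)
    v1/=np.linalg.norm(v1);v2/=np.linalg.norm(v2)
    k=np.linalg.lstsq(np.c_[v1,-v2],o2-o1,rcond=None)[0]
    p=o1+v1*k[0];q=o2+v2*k[1];return ((p+q)/2).round(3),np.linalg.norm(p-q).round(3)
for a,b in [((247,295),(330,342)),((150,320),(330,342)),((175,380),(330,342)),((227,258),(235,182)),((205,215),(235,182)),((190,268),(235,182)),((180,210),(235,182)),((228,240),(235,182)),((150,310),(170,335)),((90,185),(170,335)),((288,290),(415,330)),((110,250),(115,325))]:
    print(a,b,tri(a,b))
```

```text
(247, 295) (330, 342) (array([ 0.177,  0.261, -0.012]), np.float64(0.04))
(150, 320) (330, 342) (array([0.115, 0.4  , 0.376]), np.float64(0.135))
(175, 380) (330, 342) (array([0.048, 0.372, 0.406]), np.float64(0.005))
(227, 258) (235, 182) (array([0.327, 0.279, 0.408]), np.float64(0.047))
(205, 215) (235, 182) (array([0.395, 0.297, 0.374]), np.float64(0.051))
(190, 268) (235, 182) (array([0.293, 0.324, 0.467]), np.float64(0.003))
(180, 210) (235, 182) (array([0.386, 0.327, 0.409]), np.float64(0.1))
(228, 240) (235, 182) (array([0.361, 0.273, 0.378]), np.float64(0.025))
(150, 310) (170, 335) (array([0.204, 0.479, 0.349]), np.float64(0.067))
(90, 185) (170, 335) (array([0.417, 0.579, 0.191]), np.float64(0.233))
(288, 290) (415, 330) (array([ 0.126,  0.118, -0.024]), np.float64(0.174))
(110, 250) (115, 325) (array([0.328, 0.564, 0.298]), np.float64(0.006))
```

Call:
arm_command(
  commands=[
    [0,0,-0.5,1,2,0.2,-0.5],
    [0,0,-1,1.5,4,0.2,-0.5],
    [0,0,-1.5,2,5.5,0.2,-0.5],
    [0,0,-2,3,7,0.2,-0.5],
    [0,0,-2.5,4,9,0.2,-0.5],
    [0,0,-3,5,11,0.2,-0.5],
    [0,0,-3.45,6,13,0.2,-0.5],
    [0,0,-3.45,6.5,14,0.2,-0.5],
    [0,0,-3.45,6.5,14,0.2,-0.5],
    [0,0,-3.45,6.5,14,0.2,-0.5],
  ],
)

```text
clock: 1.9
eef_pos: [0.4324, -0.0187, 0.2565]
ee_rot: [0.999, 0.04, 0.001, 0.0]
wrist_force: [0.4, -0.9, 0.4]
finger_gap: 0.756
grasp_force: 0.0
```

Run:
```python
from h import *
s=sense();print(s['eef_pos'],s['ee_rot'],s['joint_positions'],s['wrist_force'])
c=cap('scene','s3');w=cap('wrist','w3');print(-np.array(w['R']).T@w['t'],w['R'])
```

```text
[ 0.43243689 -0.01866153  0.25650542] [9.99186332e-01 4.03276171e-02 5.59761486e-04 2.11040280e-04] [-1.28342923e-01 -2.15787389e-01  1.63728936e+00 -2.30667125e-04
  1.71891618e+00  1.36174210e+00] [ 0.36332469 -0.89354196  0.40340015]
[ 0.51827827 -0.00539259  0.38172726] [[ 0.08724344 -0.99618197 -0.00317407]
 [-0.94155328 -0.08349901  0.32635156]
 [-0.32537057 -0.02548347 -0.94524313]]
```

View pics/s3.png

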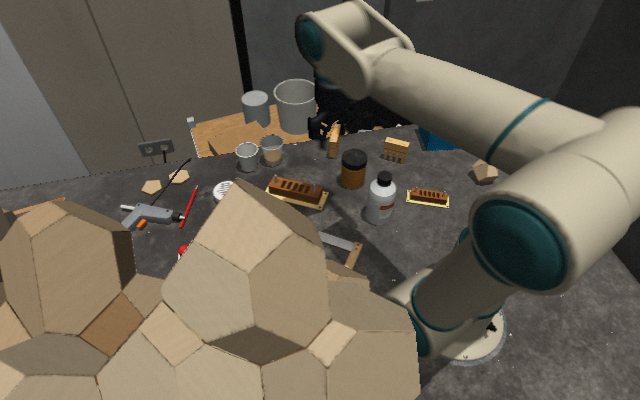

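Scene view: the elbow swings high and away from the boulders, so the way is clear. On to the plate.

Call:
arm_command(
  commands=[
    [0,0,0,0.3,1.2,0,-0.5],
    [0,0,0,0.6,2.4,0,-0.5],
    [0,0,0,0.9,3.6,0,-0.5],
    [0,0,0,1.1,4.8,0,-0.5],
    [0,0,0,1.4,6.0,0,-0.5],
    [0,0,0,1.6,7.2,0,-0.5],
    [0,0,0,1.7,7.6,0,-0.5],
    [0,0,0,1.7,7.6,0,-0.5],
    [0,0,0,1.7,7.6,0,-0.5],
  ],
)

```text
clock: 2.9
eef_pos: [0.5001, 0.2824, 0.2559]
ee_rot: [0.999, 0.04, -0.0, 0.0]
wrist_force: [-0.9, 0.6, 0.2]
finger_gap: 0.749
grasp_force: 0.0
```

```bash
cat >> h.py <<'E'
def look(n,labels,save=None):
    c=cap(n,save); s=sense(); 
    R=cv2.Rodrigues; 
    from scipy.spatial.transform import Rotation as Ro
    M=Ro.from_quat(s['ee_rot']).as_matrix()
    print('tcp',s['eef_pos'].round(4),'yawx',np.degrees(np.arctan2(M[1,0],M[0,0])).round(2),'z',M[:,2].round(4),'t',round(s['clock'],2),'F',s['wrist_force'].round(1),'gap',round(s['finger_gap'],3),'q',s['joint_positions'].round(2))
    for l,z in labels.items():
        for d in place_of(n,l):
            p=np.array(d['point'])*[640,400]; print(l,round(d['confidence'],2),p.round(1),at(c,p,z).round(4))
    return c
E
python3 - <<'E'
from h import *
look('wrist',dict(plate_mid=.006,hardener=0),'w4')
E
```

```text
tcp [0.5001 0.282  0.2562] yawx 4.55 z [-0.e+00 -5.e-04 -1.e+00] t 2.95 F [-0.1  0.2  0.3] gap 0.749 q [ 0.45  0.19  1.24 -0.    1.72  1.94]
plate_mid 0.92 [313.7 172.8] [0.4995 0.2862 0.006 ]
hardener 0.7 [248.4 152.2] [0.5181 0.3713 0.    ]
```

View pics/w4.png

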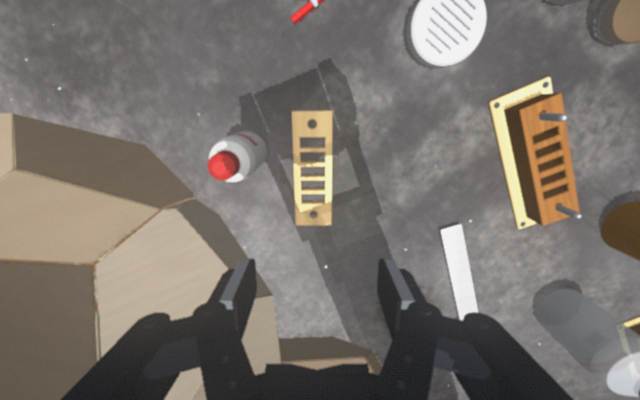

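Wrist view: the plate at (313,170), bottle cap (224,165), boulder edge at (270,300). Before lowering I'll bound the boulder's volume with a coarse visual hull along the arm's plane.

Run:
```python
from h import *
V=[]
for n,f in [('top','top'),('scene','scene'),('wrist','w4')]:
    c=cap(n); im=cv2.imread(f'pics/{f}.png'); hsv=cv2.cvtColor(im,cv2.COLOR_BGR2HSV)
    m=((hsv[...,0]>8)&(hsv[...,0]<28)&(hsv[...,1]>45)).astype(np.uint8)
    m=cv2.morphologyEx(m,cv2.MORPH_CLOSE,np.ones((9,9)))
    m=cv2.morphologyEx(m,cv2.MORPH_OPEN,np.ones((9,9)))
    if f=='w4': m[255:,60:]|=(hsv[255:,60:,2]<60).astype(np.uint8)
    V.append((c,m)); print(f,m.mean().round(3))
u=np.array([.87,.49]);l=np.array([-u[1],u[0]])
print('rows r, cols lateral',np.arange(-.12,.161,.04).round(2))
def occ(X):
    for c,m in V:
        if (np.array(c['R'])@X+c['t'])[2]<.02: continue
        p=proj(c,X).round().astype(int)
        if 0<=p[0]<640 and 0<=p[1]<400 and not m[p[1],p[0]]: return False
    return True
for r in np.arange(.16,.66,.04):
    print(r.round(2),[max([z for z in np.arange(.02,.6,.02) if occ(np.r_[r*u+b*l,z])],default=0).__round__(2) for b in np.arange(-.12,.161,.04)])
```

```text
top 0.307
scene 0.563
w4 0.372
rows r, cols lateral [-0.12 -0.08 -0.04  0.    0.04  0.08  0.12  0.16]
0.16 [0, 0, 0, 0, 0, 0, 0, np.float64(0.58)]
0.2 [0, 0, 0, 0, 0, np.float64(0.18), np.float64(0.58), np.float64(0.46)]
0.24 [0, 0, 0, 0, np.float64(0.54), np.float64(0.48), np.float64(0.52), np.float64(0.56)]
0.28 [0, 0, 0, np.float64(0.52), np.float64(0.54), np.float64(0.56), np.float64(0.58), np.float64(0.52)]
0.32 [0, 0, 0, np.float64(0.52), np.float64(0.54), np.float64(0.52), np.float64(0.46), np.float64(0.58)]
0.36 [0, 0, 0, 0, np.float64(0.48), np.float64(0.42), np.float64(0.56), np.float64(0.58)]
0.4 [0, 0, 0, 0, 0, np.float64(0.52), np.float64(0.58), np.float64(0.58)]
0.44 [0, 0, 0, 0, np.float64(0.58), np.float64(0.58), np.float64(0.58), np.float64(0.58)]
0.48 [0, 0, np.float64(0.58), np.float64(0.44), np.float64(0.58), np.float64(0.58), np.float64(0.58), np.float64(0.58)]
0.52 [0, 0, np.float64(0.56), np.float64(0.28), 0, np.float64(0.58), np.float64(0.58), np.float64(0.58)]
0.56 [0, 0, np.float64(0.38), np.float64(0.14), np.float64(0.02), np.float64(0.58), np.float64(0.58), np.float64(0.58)]
0.6 [0, 0, 0, np.float64(0.14), 0, 0, np.float64(0.58), np.float64(0.58)]
0.64 [0, 0, 0, np.float64(0.04), 0, 0, np.float64(0.58), np.float64(0.58)]
```

Run:
```python
from h import *
P=dict(scene=[(0,205),(100,205),(130,240),(135,275),(165,280),(175,262),(237,180),(322,215),(328,275),(365,290),(412,325),(418,400),(0,400)],
top=[(60,135),(110,133),(150,185),(190,205),(215,215),(228,240),(228,258),(260,262),(288,290),(280,320),(240,335),(245,380),(210,400),(150,400),(90,340),(15,300),(15,230)],
wrist=[(0,113),(140,145),(192,198),(240,240),(272,300),(285,340),(375,345),(375,400),(0,400)])
V=[]
for n,p in P.items():
    m=np.zeros((400,640),np.uint8);cv2.fillPoly(m,[np.array(p)],1);V.append((cap(n),m))
u=np.array([.87,.49]);l=np.array([-u[1],u[0]])
def occ(X):
    for c,m in V:
        q=(np.array(c['R'])@X+c['t'])
        if q[2]<.02 or abs(q[0]/q[2])>1 or abs(q[1]/q[2])>.7: continue
        p=proj(c,X).round().astype(int)
        if 0<=p[0]<640 and 0<=p[1]<400 and not m[p[1],p[0]]: return False
    return True
B=np.arange(-.12,.201,.04);print(B.round(2))
for r in np.arange(.16,.62,.04):
    print(r.round(2),[float(round(max([z for z in np.arange(.02,.6,.02) if occ(np.r_[r*u+b*l,z])],default=0),2)) for b in B])
```

```text
[-0.12 -0.08 -0.04  0.    0.04  0.08  0.12  0.16  0.2 ]
0.16 [0.0, 0.0, 0.0, 0.0, 0.0, 0.0, 0.0, 0.0, 0.32]
0.2 [0.0, 0.0, 0.0, 0.0, 0.0, 0.12, 0.06, 0.02, 0.36]
0.24 [0.0, 0.0, 0.0, 0.0, 0.08, 0.16, 0.22, 0.3, 0.38]
0.28 [0.0, 0.0, 0.0, 0.0, 0.1, 0.16, 0.28, 0.46, 0.52]
0.32 [0.0, 0.0, 0.0, 0.0, 0.3, 0.36, 0.42, 0.46, 0.52]
0.36 [0.0, 0.0, 0.0, 0.0, 0.32, 0.36, 0.42, 0.48, 0.54]
0.4 [0.0, 0.0, 0.0, 0.0, 0.0, 0.38, 0.44, 0.48, 0.48]
0.44 [0.0, 0.0, 0.0, 0.0, 0.0, 0.4, 0.42, 0.42, 0.42]
0.48 [0.0, 0.0, 0.0, 0.0, 0.0, 0.34, 0.34, 0.36, 0.36]
0.52 [0.0, 0.0, 0.0, 0.0, 0.0, 0.28, 0.28, 0.3, 0.3]
0.56 [0.0, 0.0, 0.0, 0.0, 0.0, 0.0, 0.22, 0.24, 0.24]
0.6 [0.0, 0.0, 0.0, 0.0, 0.0, 0.0, 0.0, 0.16, 0.2]
```

Run:
```python
from h import *
c=look('wrist',dict(plate_mid=.006),'w5')
g=cv2.cvtColor(c['frame'],cv2.COLOR_RGB2HSV)
m=((g[...,0]>12)&(g[...,0]<32)&(g[...,1]>55)).astype(np.uint8);m[:,:285]=0;m[:,345:]=0;m[:95]=0;m[238:]=0
cs,_=cv2.findContours(m,cv2.RETR_EXTERNAL,cv2.CHAIN_APPROX_NONE);k=max(cs,key=cv2.contourArea)
pts=np.array([at(c,p[0],.012)[:2] for p in k],np.float32)
print(cv2.minAreaRect(pts*1000))
```

```text
tcp [0.5    0.283  0.2562] yawx 4.59 z [ 1.e-04 -0.e+00 -1.e+00] t 3.4 F [-0.4  0.4 -0.4] gap 0.749 q [ 0.45  0.19  1.23 -0.    1.72  1.94]
plate_mid 0.58 [313.1 171.2] [0.5015 0.2878 0.006 ]
((502.7605895996094, 288.1993713378906), (147.4705352783203, 50.12039566040039), 5.014049530029297)
```

Call:
arm_command(
  commands=[
    [0,0,0,0.05,0.12,-0.8,-0.5],
    [0,0,0,0.05,0.12,-1.6,-0.5],
    [0,0,0,0.05,0.12,-2.4,-0.5],
    [0,0,0,0.05,0.12,-3.2,-0.5],
    [0,0,0,0.05,0.12,-3.6,-0.5],
    [0,0,0,0.05,0.12,-3.6,-0.5],
  ],
)

```text
clock: 4.05
eef_pos: [0.5005, 0.2873, 0.109]
ee_rot: [0.999, 0.04, -0.003, 0.001]
wrist_force: [0.3, -0.2, 0.2]
finger_gap: 0.747
grasp_force: 0.0
```

Run:
```python
from h import *
c=look('wrist',dict(plate_mid=.006),'w6'); cap('scene','s6')
g=cv2.cvtColor(c['frame'],cv2.COLOR_RGB2HSV)
print(sense()['tau'])
a=cv2.imread('pics/w6.png');b=cv2.imread('pics/s6.png')
cv2.imwrite('pics/m6.png',np.vstack([cv2.resize(a,(480,300)),cv2.resize(b,(480,300))]))
```

```text
tcp [0.5015 0.2878 0.1113] yawx 4.62 z [-0.002  -0.0011 -1.    ] t 4.1 F [ 0.1 -0.5  1.4] gap 0.752 q [ 0.46  0.29  1.42 -0.    1.44  1.95]
plate_mid 0.71 [317.3 210.4] [0.5017 0.287  0.006 ]
[ 3.84270902e-05 -4.41952837e+01 -3.30250347e+01 -3.44466725e-04
  1.41648087e-02 -3.48287504e-04]
```

View pics/m6.png

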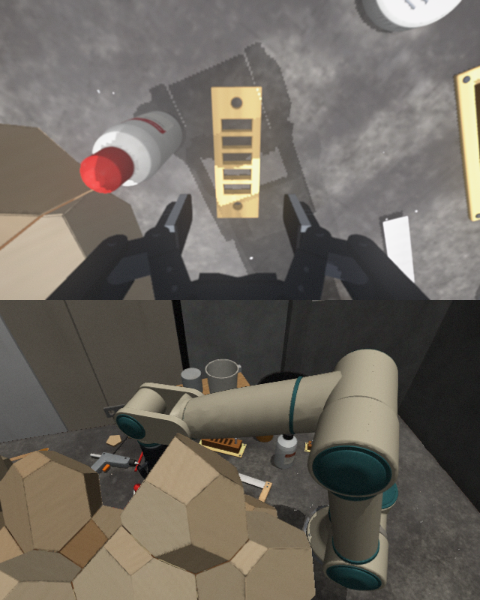

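```bash
cat >> h.py <<'E'
def rect(c,box,z,lo=(12,55,0),hi=(32,255,255),show=None):
    g=cv2.cvtColor(c['frame'],cv2.COLOR_RGB2HSV);m=cv2.inRange(g,lo,hi)
    k=np.zeros_like(m);k[box[1]:box[3],box[0]:box[2]]=1;m*=k
    q=max(cv2.findContours(m,cv2.RETR_EXTERNAL,cv2.CHAIN_APPROX_NONE)[0],key=cv2.contourArea)
    pts=np.array([at(c,p[0],z)[:2] for p in q],np.float32);r=cv2.minAreaRect(pts*1000)
    print('rect',np.round(r[0],1),np.round(r[1],1),round(r[2],1),'px',cv2.boundingRect(q));return r
E
python3 - <<'E'
from h import *
c=cap('wrist')
for lo in [(12,45,0),(12,70,0)]: rect(c,(270,100,360,300),.012,lo)
for p in [(315,137),(316,276)]: print(at(c,p,.012))
E
```

```text
rect [502.4 288.1] [148.2  50.1] 5.1 px (283, 119, 68, 173)
rect [502.8 288.2] [147.1  49.3] 4.9 px (284, 119, 66, 172)
[0.56307064 0.29491571 0.012     ]
[0.44382158 0.28457204 0.012     ]
```

Call:
arm_command(
  commands=[
    [0,0,0.07,0.03,0.0,-0.7,-0.35],
    [0,0,0.07,0.03,0.0,-1.4,-0.35],
    [0,0,0.07,0.03,0.0,-1.9,-0.35],
    [0,0,0.07,0.03,0.0,-2.2,-0.35],
    [0,0,0.07,0.03,0.0,-2.34,-0.35],
    [0,0,0.07,0.03,0.0,-2.34,-0.35],
    [0,0,0.07,0.03,0.0,-2.34,-0.35],
  ],
)

```text
clock: 4.95
eef_pos: [0.5039, 0.2884, 0.02]
ee_rot: [0.999, 0.044, 0.001, -0.0]
wrist_force: [-0.2, 0.6, 0.5]
finger_gap: 0.673
grasp_force: 0.0
```

Call:
arm_command(
  commands=[
    [0,0,0,0,0,0,0.2],
    [0,0,0,0,0,0,0.2],
    [0,0,0,0,0,0,0.2],
    [0,0,0,0,0,0,0.2],
    [0,0,0,0,0,0,0.2],
  ],
  grip_force=50,
)

```text
clock: 5.45
eef_pos: [0.5042, 0.2886, 0.0204]
ee_rot: [0.999, 0.044, 0.001, -0.001]
wrist_force: [0.1, 0.4, 4.7]
finger_gap: 0.541
grasp_force: 51.9
```

Call:
arm_command(
  commands=[
    [0,0,0,0,0,0.4,0.2],
    [0,0,0,0,0,1.4,0.2],
    [0,0,0,0,0,2.5,0.2],
    [0,0,0,0,0,3.6,0.2],
    [0,0,0,0,-1.0,4.3,0.2],
    [0,0,0,-0.2,-2.1,4.5,0.2],
    [0,0,0,-0.2,-3.2,4.5,0.2],
    [0,0,0,-0.2,-4.3,4.5,0.2],
    [0,0,0,-0.2,-4.5,4.5,0.2],
    [0,0,0,-0.2,-4.5,4.5,0.2],
  ],
)

```text
clock: 6.45
eef_pos: [0.4951, 0.1069, 0.1995]
ee_rot: [0.999, 0.043, 0.0, -0.0]
wrist_force: [0.2, 0.9, -0.5]
finger_gap: 0.54
grasp_force: 51.7
```

Run:
```python
from h import *
c=look('wrist',dict(jig_top=.036),'w7')
```

```text
tcp [0.4951 0.1081 0.1992] yawx 4.97 z [ 7.e-04  5.e-04 -1.e+00] t 6.5 F [-0.1  0.4 -0.7] gap 0.541 q [0.14 0.02 1.53 0.   1.59 1.63]
jig_top 0.93 [567.4 381.9] [ 0.2716 -0.2318  0.036 ]
jig_top 0.82 [418.  154.1] [0.5413 0.0127 0.036 ]
```

View pics/w7.png

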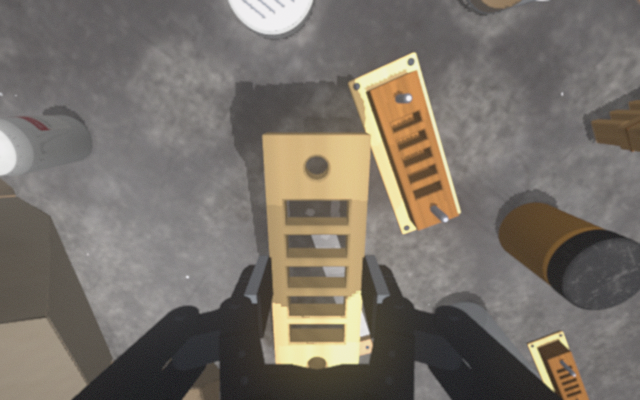

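```bash
cat >> h.py <<'E'
from scipy.optimize import minimize
def boxpts(p,sx,sy,z):
    a=p[2];R=np.array([[np.cos(a),-np.sin(a)],[np.sin(a),np.cos(a)]])
    q=np.array([[-sx,-sy],[sx,-sy],[sx,sy],[-sx,sy]])/2@R.T+p[:2]
    return np.c_[q,np.full(4,z)]
def fitsil(c,mask,p0,layers,box):
    """layers: groups of (sx,sy,z) rectangles; each group's hull is filled"""
    S=8
    def sil(p):
        m=np.zeros(((box[3]-box[1])*S,(box[2]-box[0])*S),np.uint8)
        for g in layers:
            P=np.array([proj(c,X) for l in g for X in boxpts(p,*l)])
            P=((P-[box[0]-.5,box[1]-.5])*S).astype(np.float32)
            cv2.fillConvexPoly(m,cv2.convexHull(P.round().astype(np.int32)),255)
        return cv2.resize(m,None,fx=1/S,fy=1/S,interpolation=cv2.INTER_AREA)/255.
    M=mask[box[1]:box[3],box[0]:box[2]]>0
    f=lambda q:np.abs(sil([q[0]/1e3,q[1]/1e3,q[2]/100])-M).sum()
    q0=np.array([p0[0]*1e3,p0[1]*1e3,p0[2]*100])
    r=minimize(f,q0,method='Nelder-Mead',options=dict(initial_simplex=np.vstack([q0,q0+[4,0,0],q0+[0,4,0],q0+[0,0,4]]),xatol=.02,fatol=.1))
    print('fit mm',r.x[:2].round(2),'deg',np.degrees(r.x[2]/100).round(2),'cost',r.fun.round(1),'of',M.sum());return r.x
E
cat > jig.py <<'E'
from h import *
def wood(c):
    g=cv2.cvtColor(c['frame'],cv2.COLOR_RGB2HSV);m=cv2.inRange(g,(6,70,40),(34,255,255))
    return cv2.morphologyEx(m,cv2.MORPH_CLOSE,np.ones((11,11)))
def slots(c,p0):
    im=cv2.GaussianBlur(cv2.cvtColor(c['frame'],cv2.COLOR_RGB2GRAY).astype(np.float32),(0,0),.7)
    xs=np.linspace(-.058,.058,117)[:,None]*np.ones((1,29));ys=np.linspace(-.018,.018,29)[None]*np.ones((117,1))
    ins=(np.abs((xs/.018-np.round(xs/.018))*.018)<.005)&(np.abs(xs)<.042)&(np.abs(ys)<.014)
    ok=np.abs(xs)<.048
    def f(q):
        a=q[2]/100;X=np.c_[(q[0]/1e3+np.cos(a)*xs-np.sin(a)*ys)[ok],(q[1]/1e3+np.sin(a)*xs+np.cos(a)*ys)[ok],np.full(ok.sum(),.036)]
        P=np.array([proj(c,x) for x in X],np.float32)
        v=cv2.remap(im,P[None,:,0],P[None,:,1],cv2.INTER_LINEAR)[0];i=ins[ok]
        return -np.corrcoef(v,-i.astype(float))[0,1]
    r=minimize(f,p0,method='Nelder-Mead',options=dict(initial_simplex=np.vstack([p0,p0+[2,0,0],p0+[0,2,0],p0+[0,0,3]]),xatol=.03,fatol=1e-4))
    print('slots',r.x[:2].round(2),np.degrees(r.x[2]/100).round(2),'corr',-r.fun.round(3));return r.x
E
python3 - <<'E'
from jig import *
c=cap('wrist');s=sense()
m=wood(c);m[:, :352]=0
foot=[(.18,.07,0),(.18,.07,.006)];blk=[(.15,.044,.006),(.15,.044,.036)]
q=fitsil(c,m,[.538,.012,np.radians(28)],[foot,blk],(345,45,470,245))
slots(c,np.array(q))
slots(c,np.array([537.,12,49]))
# plate in hand
p=s['eef_pos'];zt=p[2]-.0204+.012
g=cv2.cvtColor(c['frame'],cv2.COLOR_RGB2HSV);m=cv2.inRange(g,(6,55,40),(34,255,255));m=cv2.morphologyEx(m,cv2.MORPH_CLOSE,np.ones((25,25)))
m[260:]=0
for nm,r in [('row150',150),('row190',190),('row230',230)]:
    x=np.flatnonzero(m[r,240:372])+240
    x=x[(x>250)&(x<372)];A,B=at(c,(x[0]-.5,r),zt),at(c,(x[-1]+.5,r),zt)
    print(nm,x[0],x[-1],((A+B)/2).round(4),np.linalg.norm(A-B).round(4))
y=np.flatnonzero(m[:250,317]);print('end',y[0],at(c,(317,y[0]-.5),zt),'hole',at(c,(317,166.5),zt),p)
E
```

```text
fit mm [537.52  15.81] deg 28.2 cost 2523.7 of 12851
slots [538.09  12.5 ] 28.18 corr 0.874
slots [538.09  12.48] 28.1 corr 0.874
row150 262 371 [0.5596 0.1149 0.1904] 0.0492
row190 265 371 [0.5411 0.1126 0.1904] 0.0501
row230 267 365 [0.5207 0.1117 0.1904] 0.0486
end 132 [0.56762295 0.11541228 0.19043875] hole [0.5521641  0.11403306 0.19043875] [0.49508629 0.10910584 0.19883875]
```

Wrist view: the plate is held squarely (hole at (317,166)), and the jig slots fit well around (418,150). Moving above the pins.

Call:
arm_command(
  commands=[
    [0,0,0.6,0.3,-0.6,0,0.2],
    [0,0,1.2,0.6,-1.2,0,0.2],
    [0,0,1.8,0.9,-1.8,-0.3,0.2],
    [0,0,2.6,1.1,-2.4,-0.8,0.2],
    [0,0,3.4,1.1,-2.4,-1.4,0.2],
    [0,0,3.86,1.1,-2.4,-2.0,0.2],
    [0,0,3.86,1.1,-2.4,-2.3,0.2],
    [0,0,3.86,1.1,-2.4,-2.3,0.2],
    [0,0,3.86,1.1,-2.4,-2.3,0.2],
    [0,0,3.86,1.1,-2.4,-2.3,0.2],
  ],
)

```text
clock: 7.6
eef_pos: [0.54, 0.0124, 0.1082]
ee_rot: [0.97, 0.244, 0.001, 0.0]
wrist_force: [0.1, 0.2, -0.5]
finger_gap: 0.538
grasp_force: 51.7
```

Run:
```python
from h import *
for i in range(3): c=look('wrist',{},'w8')
s=sense();p=s['eef_pos']
a=np.radians(28.15);u=np.array([np.cos(a),np.sin(a)])
for sg in(1,-1):
    print('pin tip/base',proj(c,np.r_[[.5381,.0125]+sg*.058*u,.066]).round(1),proj(c,np.r_[[.5381,.0125]+sg*.058*u,.036]).round(1))
im=cv2.imread('pics/w8.png');cv2.imwrite('pics/w8c.png',cv2.resize(im[80:380,200:440],None,fx=2,fy=2,interpolation=cv2.INTER_CUBIC))
```

```text
tcp [0.5399 0.0123 0.1081] yawx 28.19 z [ 2.7e-03 -2.0e-04 -1.0e+00] t 7.65 F [-0.9 -0.5 -0.2] gap 0.542 q [-0.05  0.18  1.54 -0.    1.41  1.03]
tcp [0.5398 0.0122 0.1079] yawx 28.19 z [ 2.4e-03 -2.0e-04 -1.0e+00] t 7.7 F [-0.7 -0.5 -0.3] gap 0.541 q [-0.05  0.18  1.54 -0.    1.41  1.03]
tcp [0.5397 0.0121 0.1076] yawx 28.19 z [ 1.9e-03 -1.0e-04 -1.0e+00] t 7.75 F [ 0.3 -0.1 -0.5] gap 0.542 q [-0.05  0.18  1.54 -0.    1.41  1.03]
pin tip/base [315.4 156.1] [315.5 148.5]
pin tip/base [315.4 324.4] [315.5 297.5]
```

View pics/w8c.png

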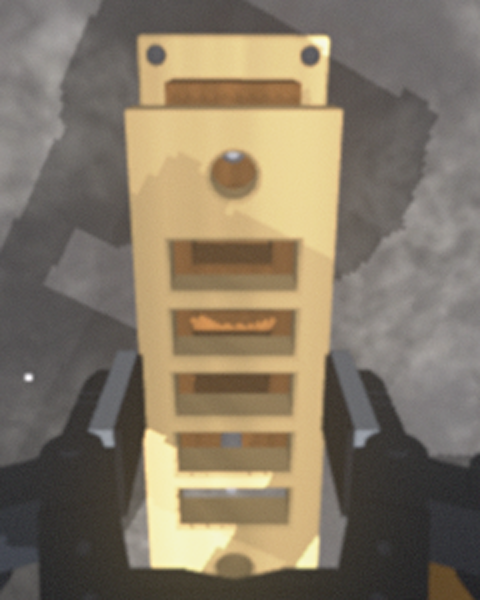

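Crop: the front pin tip shows at (317,157), through the hole centred at (317,167), and the slots are in line laterally. Numeric comparison next.

Run:
```python
from jig import *
for i in range(2): c=look('wrist',{},'w9')
p=sense()['eef_pos'];zt=p[2]-.0204+.012
a=np.radians(28.15);u=np.array([np.cos(a),np.sin(a)]);v=np.array([-u[1],u[0]]);J=np.array([.5381,.0125])
def uv(P):return (np.array([(P[:2]-J)@u,(P[:2]-J)@v])*1e3).round(2)
W=lambda x,y:np.array([200+(x-.5)/2,80+(y-.5)/2])
print('hole top',uv(at(c,W(234,174),zt)))
print('plate end',uv(at(c,W(125,107),zt)),uv(at(c,W(343,107),zt)))
print('plate slot1 far',uv(at(c,W(170,240),zt)),uv(at(c,W(301,240),zt)))
print('slot5 far',uv(at(c,W(178,488),zt)),uv(at(c,W(291,488),zt)))
print('hole2',uv(at(c,W(235,565),zt)))
print('screws',uv(at(c,W(156,54),.006)),uv(at(c,W(311,56),.006)))
print('blockend',uv(at(c,W(165,79),.036)),uv(at(c,W(301,79),.036)))
print('footend',uv(at(c,W(138,36),.006)),uv(at(c,W(330,36),.006)))
print('pin tip seen',uv(at(c,W(234,154),.066)),'tcp',uv(p))
```

```text
tcp [0.5395 0.0121 0.1074] yawx 28.19 z [ 1.5e-03 -2.0e-04 -1.0e+00] t 7.8 F [-0.4  0.  -1. ] gap 0.54 q [-0.05  0.18  1.54 -0.    1.41  1.03]
tcp [0.5394 0.012  0.1072] yawx 28.19 z [ 1.e-03 -1.e-04 -1.e+00] t 7.85 F [-0.5  0.8 -1.2] gap 0.535 q [-0.05  0.18  1.54 -0.    1.41  1.03]
hole top [58.4  -0.68]
plate end [73.26 23.3 ] [ 73.3  -24.63]
plate slot1 far [42.57 14.47] [ 42.59 -16.57]
slot5 far [-29.3   14.67] [-29.3  -16.51]
hole2 [-56.58  -1.1 ]
screws [83.32 27.39] [ 82.68 -28.66]
blockend [76.13 21.18] [ 76.16 -22.06]
footend [89.39 33.57] [ 89.46 -35.15]
pin tip seen [57.41 -0.73] tcp [ 0.91 -1.02]
```

Call:
arm_command(
  commands=[
    [0,0,0,0,0,-0.15,0.2],
    [0,0,0,0,0,-0.3,0.2],
    [0,0,0,0,0,-0.4,0.2],
    [0,0,0,0,0,-0.5,0.2],
    [0,0,0,0,0,-0.6,0.2],
    [0,0,0,0,0,-0.7,0.2],
    [0,0,0,0,0,-0.8,0.2],
    [0,0,0,0,0,-0.8,0.2],
  ],
)

```text
clock: 8.65
eef_pos: [0.5388, 0.012, 0.0738]
ee_rot: [0.97, 0.244, -0.001, -0.0]
wrist_force: [-0.4, -0.3, -1.8]
finger_gap: 0.548
grasp_force: 51.7
```

Call:
arm_command(
  commands=[
    [0,0,0,0,0,-0.12,0.2],
    [0,0,0,0,0,-0.24,0.2],
    [0,0,0,0,0,-0.34,0.2],
    [0,0,0,0,0,-0.4,0.2],
    [0,0,0,0,0,-0.42,0.2],
    [0,0,0,0,0,-0.42,0.2],
  ],
)

```text
clock: 9.25
eef_pos: [0.5391, 0.012, 0.0577]
ee_rot: [0.97, 0.244, -0.0, 0.0]
wrist_force: [0.2, 0.7, -1.5]
finger_gap: 0.542
grasp_force: 51.7
```

Call:
arm_command(
  commands=[
    [0,0,0,0,0,-0.03,0.2],
    [0,0,0,0,0,-0.05,0.2],
    [0,0,0,0,0,-0.05,0.2],
    [0,0,0,0,0,-0.05,0.2],
  ],
)

```text
clock: 9.65
eef_pos: [0.5393, 0.012, 0.0564]
ee_rot: [0.97, 0.244, 0.0, 0.0]
wrist_force: [-1.9, -0.1, 5.5]
finger_gap: 0.54
grasp_force: 52.4
```

Call:
arm_command(
  commands=[
    [0,0,0,0,0,0,-0.1],
    [0,0,0,0,0,0,-0.3],
    [0,0,0,0,0,0,-0.4],
    [0,0,0,0,0,0,-0.4],
    [0,0,0,0,0,1.0,-0.4],
    [0,0,0,0,0,2.0,-0.4],
    [0,0,0,0,0,3.2,-0.4],
    [0,0,0,0,-0.5,3.8,-0.4],
    [0,0,0,0,-1.0,3.8,-0.4],
    [0,0,0,0,-1.0,3.8,-0.4],
  ],
)

```text
clock: 10.65
eef_pos: [0.5394, -0.0297, 0.2085]
ee_rot: [0.97, 0.243, 0.001, 0.001]
wrist_force: [0.2, 0.9, 0.2]
finger_gap: 0.702
grasp_force: 0.0
```

Run:
```python
from h import *
c=look('wrist',dict(plate_mid=.042,comb5_mid=.036,comb4_mid=.036,jar=0),'w10')
```

```text
tcp [ 0.539  -0.0286  0.2075] yawx 28.1 z [-2.e-04  1.e-04 -1.e+00] t 10.7 F [ 0.   0.1 -1.3] gap 0.699 q [-0.12  0.11  1.42  0.    1.61  0.96]
plate_mid 0.72 [490.2 220.6] [ 0.5968 -0.2062  0.042 ]
plate_mid 0.63 [278.6 175.9] [0.5354 0.0115 0.042 ]
comb5_mid 0.8 [490.4 218. ] [ 0.5989 -0.2089  0.036 ]
comb4_mid 0.58 [280.3 169.6] [0.5406 0.0128 0.036 ]
comb4_mid 0.34 [367.2 277.7] [ 0.4735 -0.131   0.036 ]
jar 0.71 [364.5 276.8] [ 0.4561 -0.1444  0.    ]
jar 0.32 [490.3 218.9] [ 0.5962 -0.2362  0.    ]
```

View pics/w10.png

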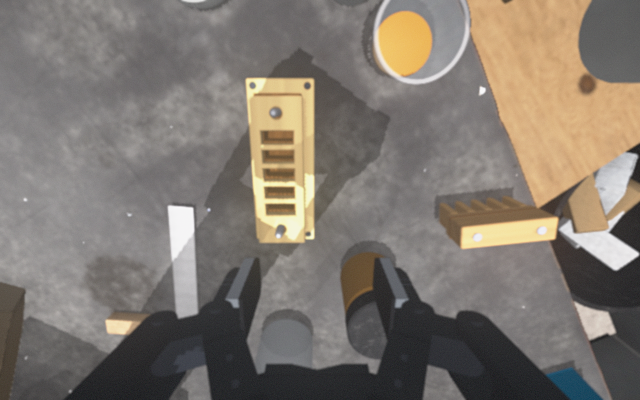

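Wrist view: the plate sits on the jig with both pins through it (275,113) and (281,231). The five-toothed comb is at (500,225) with its top facing up. Going over the comb.

Call:
arm_command(
  commands=[
    [0,0,1.3,0.2,-0.6,0.3,0],
    [0,0,2.6,0.4,-1.2,0.3,0],
    [0,0,3.9,0.6,-1.8,0.3,0],
    [0,0,5.2,0.8,-2.4,0.3,0],
    [0,0,6.5,1.0,-3.0,0.3,0],
    [0,0,7.8,1.2,-3.6,0.3,0],
    [0,0,9.1,1.4,-4.2,0.3,0],
    [0,0,10.4,1.45,-4.5,0.3,0],
    [0,0,11.7,1.45,-4.5,0.3,0],
    [0,0,13.0,1.45,-4.5,0.3,0],
  ],
)

```text
clock: 11.9
eef_pos: [0.5972, -0.2077, 0.2188]
ee_rot: [0.598, 0.801, -0.0, -0.001]
wrist_force: [-0.2, 0.4, -0.3]
finger_gap: 0.498
grasp_force: 0.0
```

Call:
arm_command(
  commands=[
    [0,0,1.3,0,0,0,0],
    [0,0,2.6,0,0,0,0],
    [0,0,3.2,0,0,0,0],
    [0,0,3.2,0,0,0,0],
    [0,0,3.2,0,0,0,0],
  ],
)

```text
clock: 12.4
eef_pos: [0.5972, -0.2075, 0.2193]
ee_rot: [0.459, 0.888, 0.0, -0.0]
wrist_force: [0.1, -0.5, 0.2]
finger_gap: 0.505
grasp_force: 0.0
```

Run:
```python
from h import *
c=look('wrist',dict(comb5_mid=.036,comb4_mid=.036),'w11')
for z,lo in [(.072,(12,55,130)),(.072,(12,55,160)),(.072,(12,40,190))]: rect(c,(200,60,450,260),z,lo,(34,255,255))
g=c['frame'];b=cv2.resize(g[90:250,220:420],(50,40),interpolation=cv2.INTER_AREA)
print('\n'.join(' '.join('%3d'%v for v in r[::1]) for r in b.max(2)[::2]))
```

```text
tcp [ 0.5972 -0.2076  0.2194] yawx 125.33 z [-4.e-04  3.e-04 -1.e+00] t 12.45 F [-0.1 -0.5  0.8] gap 0.503 q [-0.39  0.37  1.1   0.    1.68 -1.01]
comb4_mid 0.67 [131.2 178.6] [ 0.4319 -0.3136  0.036 ]
rect [ 642.4 -186.9] [176.  115.6] 35.3 px (278, 146, 172, 114)
rect [ 643.9 -188.1] [175. 112.] 35.3 px (279, 150, 171, 110)
rect [ 657.1 -211.9] [171.   82.9] 43.6 px (280, 182, 170, 78)
101  97 101 101 100  96  90  88  88  86  86  89  90  91  90  90  90  93  90  84  90  93  88  87  87  89  91  90  88  87  91  99 114 113  96  98  94  90  91  89 104 120 122 127 123 121 120 122 117 113
133 136 132 136 138 137 132 128 108  93  92  90  89  92  89  90  88  88  86  85  88  91  94  90  90  91  87  85  88 108 121 121 121 123 114  88  85  87  88  87  87 106 122 116 117 112 110 110 109 109
137 139 137 136 136 133 131 132 122  95  91  91  93  95  97  96  95  87  85  86  87  87  88  92  91  93 109 120 122 123 120 118 121 122 117 113  86  81  81  81  81  79  91 107 109 110 108 107 108 110
130 131 128 129 138 137 136 135 138 135 107 103  99  98  94  92  92  92  91  89  89  87  91 110 124 124 122 1
[... 2590 characters left out ...]
 186 164 102 102 104 110 113 146 189 211 217 220 221 221 218 219 221 224 219 221 223 222 222 220 221
138 136 138 134 135 140 130 128 129 129 128 130 124 123 122 122 123 123 124 125 128 181 179 172 174 186 170 139 192 214 215 216 220 221 223 224 222 221 220 220 217 219 220 222 223 225 222 217 214 218
132 135 135 134 134 131 132 133 133 134 131 129 127 122 120 121 120 119 120 123 136 239 188 174 182 186 188 220 220 219 222 222 223 218 221 221 219 221 225 222 223 221 223 222 216 216 218 217 220 221
135 139 142 134 129 128 129 132 130 128 130 128 128 126 123 118 125 148 189 219 224 220 220 222 222 222 219 219 223 222 222 220 220 218 220 222 221 220 221 222 222 220 219 218 220 217 220 221 221 219
```

Run:
```python
from h import *
from scipy.ndimage import gaussian_filter
c=cap('wrist');im=c['frame'].astype(float)
g=gaussian_filter(im[...,0],1)
gx=np.gradient(g,axis=1);gy=np.gradient(g,axis=0)
def sub(v,i):
    d=v[i-1]-2*v[i]+v[i+1];return i+.5*(v[i-1]-v[i+1])/d if d else i
L=[];Rr=[]
for y in range(160,222,2):
    i=295+np.argmax(gx[y,295:316]);L.append(at(c,(sub(gx[y],i),y),.072)[:2])
    i=316+np.argmin(gx[y,316:340]);Rr.append(at(c,(sub(gx[y],i),y),.072)[:2])
E=[]
for x in range(308,325,2):
    i=140+np.argmax(gy[140:170,x]);E.append(at(c,(x,sub(gy[:,x],i)),.072)[:2])
F=[]
a=np.radians(125.33)
def fit(P):
    P=np.array(P);v=cv2.fitLine(P.astype(np.float32)*1000,cv2.DIST_HUBER,0,.01,.01).ravel();return v
for n,P in [('L',L),('R',Rr),('E',E)]:
    v=fit(P);print(n,'ang',(np.degrees(np.arctan2(v[1],v[0]))%180).round(2),v[2:].round(1))
vl,vr=fit(L),fit(Rr);ang=np.mean([np.arctan2(v[1],v[0])%np.pi for v in(vl,vr)])
u=np.array([np.cos(ang),np.sin(ang)]);n=np.array([-u[1],u[0]])
a,b=vl[2:]@n,vr[2:]@n;e=np.mean([p@u for p in E])*1000
print('width',a-b,'yaw',np.degrees(ang));C=n*(a+b)/2+u*(e-45);print('centre',C)
for x in (308,314,320,324): print(x,g[224:248,x].round(0).astype(int),at(c,(x,234),.072)@np.r_[u,0]*1000-e)
print(sense()['eef_pos'])
```

```text
L ang 125.86 [ 586.6 -214.3]
R ang 124.53 [ 598.8 -191.5]
E ang 34.44 [ 571.  -171.4]
width 23.119781 yaw 125.193344
centre [ 596.58734454 -208.39717927]
308 [182 182 181 181 181 181 181 183 187 193 201 213 224 230 230 228 226 224
 221 219 219 219 221 223] -83.95180767207779
314 [168 168 168 169 169 171 172 173 173 174 174 174 175 182 195 210 218 220
 220 222 224 226 227 227] -83.93390115792312
320 [184 184 184 184 185 186 186 186 186 186 186 186 186 184 185 193 206 216
 220 222 223 224 223 221] -83.91565399857615
324 [183 183 183 184 183 183 184 184 184 184 184 183 181 178 177 187 205 217
 221 221 221 222 222 222] -83.90330029186686
[ 0.59718314 -0.20783179  0.2196472 ]
```

The top face measures about 89.5 × 23 mm, so this is the 90 mm five-toothed comb. Lowering and gripping.

Call:
arm_command(
  commands=[
    [0,0,0,0,0,-0.8,0],
    [0,0,0,-0.01,-0.01,-1.6,0],
    [0,0,0,-0.01,-0.01,-2.4,0],
    [0,0,0,-0.01,-0.01,-3.0,0],
    [0,0,0,-0.01,-0.01,-3.4,0],
    [0,0,0,-0.01,-0.01,-3.7,0],
    [0,0,0,-0.01,-0.01,-3.7,0],
    [0,0,0,-0.01,-0.01,-3.7,0],
  ],
)

```text
clock: 13.4
eef_pos: [0.5973, -0.2086, 0.0729]
ee_rot: [0.459, 0.889, 0.0, 0.001]
wrist_force: [-0.1, 0.2, 0.4]
finger_gap: 0.502
grasp_force: 0.0
```

Call:
arm_command(
  commands=[
    [0,0,0,0,0,0,0.3],
    [0,0,0,0,0,0,0.6],
    [0,0,0,0,0,0,0.6],
    [0,0,0,0,0,0,0.6],
    [0,0,0,0,0,0,0.6],
  ],
  grip_force=50,
)

```text
clock: 13.9
eef_pos: [0.5976, -0.2087, 0.0734]
ee_rot: [0.459, 0.889, 0.0, 0.002]
wrist_force: [0.0, 0.4, 5.8]
finger_gap: 0.267
grasp_force: 51.9
```

Call:
arm_command(
  commands=[
    [0,0,0,0,0,0.5,0.6],
    [0,0,0,0,0,1.5,0.6],
    [0,0,0,0,0,2.5,0.6],
    [0,0,-1.3,-0.3,0.5,3.2,0.6],
    [0,0,-2.6,-0.6,1.0,3.2,0.6],
    [0,0,-3.9,-0.9,1.5,3.2,0.6],
    [0,0,-5.2,-1.2,2.0,3.2,0.6],
    [0,0,-6.5,-1.5,2.4,3.2,0.6],
    [0,0,-7.8,-1.7,2.85,3.2,0.6],
    [0,0,-9.1,-1.7,2.85,3.2,0.6],
  ],
)

```text
clock: 14.9
eef_pos: [0.5279, -0.0926, 0.1997]
ee_rot: [0.816, 0.578, -0.0, -0.0]
wrist_force: [0.3, -0.6, -1.0]
finger_gap: 0.267
grasp_force: 51.1
```

Call:
arm_command(
  commands=[
    [0,0,-1.3,0,0,0,0.6],
    [0,0,-2.6,0,0,0,0.6],
    [0,0,-3.9,0,0,0,0.6],
    [0,0,-5.2,0,0,0,0.6],
    [0,0,-6.5,0,0,0,0.6],
    [0,0,-7.1,0,0,0,0.6],
    [0,0,-7.1,0,0,0,0.6],
    [0,0,-7.1,0,0,0,0.6],
  ],
)

```text
clock: 15.7
eef_pos: [0.5286, -0.0944, 0.1996]
ee_rot: [0.97, 0.244, -0.0, -0.0]
wrist_force: [0.3, 0.1, -0.4]
finger_gap: 0.265
grasp_force: 51.1
```

```bash
cat >> jig.py <<'E'
def pslots(c,p0):
    im=cv2.GaussianBlur(cv2.cvtColor(c['frame'],cv2.COLOR_RGB2GRAY).astype(np.float32),(0,0),.7)
    X,Y=np.meshgrid(np.linspace(-.0475,.0475,96),np.linspace(-.02,.02,41));X=X.ravel();Y=Y.ravel()
    i=((np.abs((X/.018-np.round(X/.018))*.018)<.0065)&(np.abs(X)<.043)&(np.abs(Y)<.0155)).astype(float)
    def f(q):
        a=q[2]/100
        P=np.array([proj(c,(q[0]/1e3+np.cos(a)*x-np.sin(a)*y,q[1]/1e3+np.sin(a)*x+np.cos(a)*y,.048)) for x,y in zip(X,Y)],np.float32)
        v=cv2.remap(im,P[None,:,0],P[None,:,1],cv2.INTER_LINEAR)[0]
        return np.corrcoef(v,i)[0,1]
    r=minimize(f,p0,method='Nelder-Mead',options=dict(initial_simplex=np.vstack([p0,p0+[2,0,0],p0+[0,2,0],p0+[0,0,3]]),xatol=.03,fatol=1e-4))
    print('plate',r.x[:2].round(2),np.degrees(r.x[2]/100).round(2),'corr',r.fun.round(3));return r.x
E
python3 - <<'E'
from jig import *
c=look('wrist',dict(plate_mid=.042),'w12');pslots(c,np.array([538.,12.5,49]));c=look('wrist',{},'w12');pslots(c,np.array([537.,14.,50]))
E
```

```text
tcp [ 0.5286 -0.0944  0.1996] yawx 28.29 z [-2.e-04 -1.e-04 -1.e+00] t 15.75 F [-0.2 -0.1  0. ] gap 0.267 q [-0.25  0.11  1.44 -0.    1.59  0.83]
plate_mid 0.67 [221.1 133.3] [0.5376 0.0114 0.042 ]
plate [538.37  11.59] 28.22 corr -0.852
tcp [ 0.5287 -0.0944  0.1997] yawx 28.25 z [-1.e-04 -1.e-04 -1.e+00] t 15.85 F [-0.2 -0.3 -1. ] gap 0.267 q [-0.25  0.11  1.44 -0.    1.59  0.83]
plate [538.36  11.6 ] 28.17 corr -0.854
```

Call:
arm_command(
  commands=[
    [0,0,0,0.05,0.6,0,0.6],
    [0,0,0,0.1,1.2,0,0.6],
    [0,0,0,0.15,1.8,-0.2,0.6],
    [0,0,0,0.2,2.4,-0.6,0.6],
    [0,0,0,0.225,2.65,-1.0,0.6],
    [0,0,0,0.225,2.65,-1.2,0.6],
    [0,0,0,0.225,2.65,-1.2,0.6],
    [0,0,0,0.225,2.65,-1.2,0.6],
    [0,0,0,0.225,2.65,-1.2,0.6],
  ],
)

```text
clock: 16.75
eef_pos: [0.5382, 0.0109, 0.1528]
ee_rot: [0.97, 0.243, 0.001, 0.0]
wrist_force: [-0.3, -0.6, -0.5]
finger_gap: 0.261
grasp_force: 51.1
```

Run:
```python
from h import *
for i in range(2): c=look('wrist',{},'w13')
from scipy.ndimage import gaussian_filter
s=sense();p=s['eef_pos'];zt=p[2]-.0734+.072
g=gaussian_filter(c['frame'][...,0].astype(float),1);gy=np.gradient(g,axis=0);gx=np.gradient(g,axis=1)
a=np.radians(28.2);u=np.array([np.cos(a),np.sin(a)]);v=np.array([-u[1],u[0]])
X=lambda du,dv,z:np.r_[p[:2]+du*u+dv*v,z]
e=proj(c,X(.0458,0,zt));print('pred end px',e)
for dx in(-8,-4,0,4,8):
    x=int(e[0])+dx;col=gy[int(e[1])-14:int(e[1])+14,x];i=int(e[1])-14+np.argmax(np.abs(col))
    P=at(c,(x,i),zt);print(x,i,g[i-4:i+5,x].astype(int),((P[:2]-p[:2])@u*1e3).round(2))
for du in(.035,.02,.0):
    l=proj(c,X(du,.012,zt));r=proj(c,X(du,-.012,zt));y=int(round(l[1]));o=[]
    for q in(l,r):
        x0=int(q[0]);i=x0-9+np.argmax(np.abs(gx[y,x0-9:x0+10]));o.append(((at(c,(i,y),zt)[:2]-p[:2])@v*1e3).round(2))
    print('lat',l.round(0),r.round(0),o)
```

```text
tcp [0.5382 0.011  0.1528] yawx 28.15 z [ 1.8e-03 -2.0e-04 -1.0e+00] t 16.8 F [-0.1 -0.8 -1.2] gap 0.262 q [-0.05  0.14  1.5  -0.    1.5   1.03]
tcp [0.5381 0.0111 0.1526] yawx 28.15 z [ 1.5e-03 -2.0e-04 -1.0e+00] t 16.85 F [-0.3  0.8  0.6] gap 0.265 q [-0.05  0.14  1.5  -0.    1.5   1.03]
pred end px [317.14836882 195.54009901]
309 197 [127 129 136 149 166 181 190 195 197] 45.12
313 196 [127 127 131 139 153 169 181 189 193] 45.59
317 196 [128 129 132 139 152 166 178 185 189] 45.59
321 197 [130 133 139 150 163 175 182 185 187] 45.12
325 197 [131 133 138 148 160 171 179 183 185] 45.11
lat [291. 218.] [343. 218.] [np.float64(16.58), np.float64(-15.53)]
lat [292. 248.] [342. 247.] [np.float64(16.7), np.float64(-15.62)]
lat [293. 284.] [341. 284.] [np.float64(11.5), np.float64(-10.86)]
```

Call:
arm_command(
  commands=[
    [0,0,0,0,0,-0.3,0.6],
    [0,0,0,0,0,-0.6,0.6],
    [0,0,0,0,0,-0.7,0.6],
    [0,0,0,0,0,-0.8,0.6],
    [0,0,0,0,0,-0.9,0.6],
    [0,0,0,0,0,-0.9,0.6],
  ],
)

```text
clock: 17.45
eef_pos: [0.5375, 0.0116, 0.1152]
ee_rot: [0.97, 0.244, -0.0, -0.0]
wrist_force: [-0.0, 1.1, -0.6]
finger_gap: 0.268
grasp_force: 51.1
```

Call:
arm_command(
  commands=[
    [0,0,0,0,0,-0.08,0.6],
    [0,0,0,0,0,-0.16,0.6],
    [0,0,0,0,0,-0.24,0.6],
    [0,0,0,0,0,-0.32,0.6],
    [0,0,0,0,0,-0.38,0.6],
    [0,0,0,0,0,-0.38,0.6],
  ],
)

```text
clock: 18.05
eef_pos: [0.5375, 0.0117, 0.1]
ee_rot: [0.97, 0.244, -0.0, -0.0]
wrist_force: [-0.6, -0.0, -1.6]
finger_gap: 0.269
grasp_force: 51.1
```

Teeth are 9 mm into the block with no force. Down to home.

Call:
arm_command(
  commands=[
    [0,0,0,0,0,-0.1,0.6],
    [0,0,0,0,0,-0.2,0.6],
    [0,0,0,0,0,-0.27,0.6],
    [0,0,0,0,0,-0.31,0.6],
    [0,0,0,0,0,-0.33,0.6],
    [0,0,0,0,0,-0.33,0.6],
    [0,0,0,0,0,-0.33,0.6],
  ],
)

```text
clock: 18.75
eef_pos: [0.5379, 0.0116, 0.0877]
ee_rot: [0.97, 0.244, 0.0, 0.0]
wrist_force: [-1.6, -0.1, 2.5]
finger_gap: 0.266
grasp_force: 51.5
```

Contact at the expected height. Release and rise.

Call:
arm_command(
  commands=[
    [0,0,0,0,0,0,0.3],
    [0,0,0,0,0,0,0.1],
    [0,0,0,0,0,0,0.1],
    [0,0,0,0,0,0,0.1],
    [0,0,0,0,0,0.8,0.1],
    [0,0,0,0,0,1.8,0.1],
    [0,0,0,0,0,2.8,0.1],
    [0,0,0,0,-0.8,3.2,0.1],
    [0,0,0,0,-1.5,3.2,0.1],
    [0,0,0,0,-1.5,3.2,0.1],
  ],
)

```text
clock: 19.75
eef_pos: [0.5379, -0.051, 0.216]
ee_rot: [0.97, 0.242, 0.001, 0.001]
wrist_force: [-0.5, 0.0, -1.9]
finger_gap: 0.451
grasp_force: 0.0
```

Run:
```python
from h import *
c=look('wrist',dict(plate_mid=.042,comb5_mid=.05,comb4_mid=.036,jar=0),'w14')
from jig import wood
# tops: comb top at z=.086 yaw 28.2, centre (538.3,12)
from scipy.ndimage import gaussian_filter
g=gaussian_filter(c['frame'][...,0].astype(float),.8)
a=np.radians(28.2);u=np.array([np.cos(a),np.sin(a)]);v=np.array([-u[1],u[0]]);J=np.array([.5383,.012])
def prof(axis,off,z,r):
    t=np.arange(-r,r+.0001,.001);P=np.array([proj(c,np.r_[J+(x*u+off*v if axis else off*u+x*v),z]) for x in t],np.float32)
    d=np.gradient(cv2.remap(g.astype(np.float32),P[None,:,0],P[None,:,1],1)[0]);k=np.argsort(-np.abs(d))[:8]
    return sorted((float(round(t[i]*1e3)),int(d[i])) for i in k)
print('comb long',prof(1,0,.086,.055));print('comb lat +20',prof(0,.02,.086,.02));print('comb lat -20',prof(0,-.02,.086,.02))
print('plate lat +63',prof(0,.066,.048,.03));
look('top',dict(jar=0,hardener=0,comb4_mid=.036,comb5_mid=.05))
```

```text
tcp [ 0.5377 -0.0495  0.2154] yawx 28.06 z [ 2.e-04 -1.e-04 -1.e+00] t 19.8 F [-0.4  0.1 -0.6] gap 0.451 q [-0.16  0.11  1.41 -0.    1.63  0.92]
plate_mid 0.56 [263.9 162.9] [0.537  0.0092 0.042 ]
comb5_mid 0.96 [260.  161.3] [0.5387 0.0128 0.05  ]
jar 0.58 [350.2 265.8] [ 0.4562 -0.1442  0.    ]
jar 0.56 [258.8 160.3] [0.5265 0.0184 0.    ]
comb long [(-45.0, 18), (-44.0, 18), (-43.0, 10), (-15.0, -11), (43.0, -11), (44.0, -16), (46.0, 19), (47.0, 17)]
comb lat +20 [(-20.0, -30), (-19.0, -19), (-12.0, 16), (-11.0, 25), (-10.0, 24), (13.0, -15), (14.0, -29), (15.0, -24)]
comb lat -20 [(-20.0, -36), (-19.0, -27), (-11.0, 29), (-10.0, 32), (-9.0, 22), (14.0, -40), (15.0, -44), (16.0, -23)]
plate lat +63 [(-27.0, -16), (-26.0, -20), (-24.0, 21), (-23.0, 25), (-22.0, 12), (24.0, -22), (25.0, -33), (26.0, -25)]
tcp [ 0.5377 -0.0475  0.215 ] yawx 28.26 z [-6.e-04  2.e-04 -1.e+00] t 20.05 F [-0.2 -0.3  0.9] gap 0.448 q [-0.16  0.11  1.41  0.    1.63  0.92]
jar 0.49 [385.7 208.7] [ 0.457  -0.1466  0.    ]
hardener 0.58 [215.1 188.6] [0.5159 0.3745 0.    ]
comb4_mid 0.6 [440.8 215.6] [ 0.4345 -0.3057  0.036 ]
comb4_mid 0.39 [335.3 177.9] [0.5455 0.0084 0.036 ]
comb5_mid 0.63 [333.4 178.5] [0.5418 0.0145 0.05  ]
```

Everything looks in place. A second viewpoint from the other side will check the comb's height by parallax.

Call:
arm_command(
  commands=[
    [0,0,0,0,1.0,0,0.1],
    [0,0,0,0,2.0,0,0.1],
    [0,0,0,0,3.0,0,0.1],
    [0,0,0,0,3.2,0,0.1],
    [0,0,0,0,3.2,0,0.1],
    [0,0,0,0,3.2,0,0.1],
    [0,0,0,0,3.2,0,0.1],
  ],
)

```text
clock: 20.95
eef_pos: [0.5379, 0.0784, 0.2154]
ee_rot: [0.97, 0.243, -0.0, 0.0]
wrist_force: [-0.9, -0.4, 0.5]
finger_gap: 0.451
grasp_force: 0.0
```

Run:
```python
from h import *
from scipy.ndimage import gaussian_filter
c=look('wrist',dict(comb5_mid=.05),'w15')
g=gaussian_filter(c['frame'][...,0].astype(float),.8)
a=np.radians(28.2);u=np.array([np.cos(a),np.sin(a)]);v=np.array([-u[1],u[0]]);J=np.array([.5383,.012])
def prof(axis,off,z,r):
    t=np.arange(-r,r+.0001,.001);P=np.array([proj(c,np.r_[J+(x*u+off*v if axis else off*u+x*v),z]) for x in t],np.float32)
    d=np.gradient(cv2.remap(g.astype(np.float32),P[None,:,0],P[None,:,1],1)[0]);k=np.argsort(-np.abs(d))[:8]
    return sorted((float(round(t[i]*1e3)),int(d[i])) for i in k)
print('comb long',prof(1,0,.086,.055));print('comb lat +20',prof(0,.02,.086,.02));print('comb lat -20',prof(0,-.02,.086,.02))
print('plate lat',prof(0,.066,.048,.03))
```

```text
tcp [0.5379 0.0784 0.2153] yawx 28.09 z [ 0.e+00 -3.e-04 -1.e+00] t 21.0 F [ 0.3 -0.7 -0.8] gap 0.447 q [ 0.08  0.12  1.4  -0.    1.63  1.16]
comb5_mid 0.8 [370.1 220. ] [0.5365 0.0142 0.05  ]
comb long [(-34.0, 27), (-33.0, 37), (-32.0, 35), (-31.0, 21), (52.0, 18), (53.0, 28), (54.0, 24), (55.0, 19)]
comb lat +20 [(-15.0, 22), (-14.0, 33), (-13.0, 24), (12.0, -34), (13.0, -42), (14.0, -23), (19.0, 23), (20.0, 26)]
comb lat -20 [(-15.0, 26), (-14.0, 39), (-13.0, 28), (11.0, -15), (12.0, -32), (13.0, -37), (14.0, -24), (20.0, 20)]
plate lat [(-26.0, 19), (-25.0, 39), (-24.0, 37), (-23.0, 16), (23.0, -24), (24.0, -32), (27.0, 28), (28.0, 19)]
```

Parallax is ambiguous by a few mm, so I'll touch the comb's top with shut fingers to get its height (home: contact at TCP z ≈ 0.103).

Call:
arm_command(
  commands=[
    [0,0,0,0,-0.8,0,1],
    [0,0,0,0,-1.67,0,1],
    [0,0,0,0,-1.67,-0.6,1],
    [0,0,0,0,-1.67,-1.2,1],
    [0,0,0,0,-1.67,-1.8,1],
    [0,0,0,0,-1.67,-2.2,1],
    [0,0,0,0,-1.67,-2.4,1],
    [0,0,0,0,-1.67,-2.5,1],
    [0,0,0,0,-1.67,-2.5,1],
    [0,0,0,0,-1.67,-2.5,1],
  ],
)

```text
clock: 22.05
eef_pos: [0.5383, 0.0127, 0.1164]
ee_rot: [0.97, 0.243, 0.001, 0.0]
wrist_force: [-0.2, 0.0, -0.5]
finger_gap: -0.001
grasp_force: 0.0
```

Call:
arm_command(
  commands=[
    [0,0,0,0,0,-0.05,1],
    [0,0,0,0,0,-0.1,1],
    [0,0,0,0,0,-0.12,1],
    [0,0,0,0,0,-0.12,1],
  ],
)

```text
clock: 22.45
eef_pos: [0.5377, 0.0129, 0.1104]
ee_rot: [0.97, 0.244, -0.0, 0.0]
wrist_force: [-0.1, -0.5, 1.1]
finger_gap: 0.002
grasp_force: 0.0
```

Call:
arm_command(
  commands=[
    [0,0,0,0,0,-0.03,1],
    [0,0,0,0,0,-0.06,1],
    [0,0,0,0,0,-0.09,1],
    [0,0,0,0,0,-0.12,1],
    [0,0,0,0,0,-0.12,1],
  ],
)

```text
clock: 22.95
eef_pos: [0.5376, 0.0128, 0.1055]
ee_rot: [0.97, 0.244, -0.0, -0.0]
wrist_force: [-0.4, -1.1, -0.4]
finger_gap: -0.001
grasp_force: 0.0
```

Call:
arm_command(
  commands=[
    [0,0,0,0,0,-0.03,1],
    [0,0,0,0,0,-0.06,1],
    [0,0,0,0,0,-0.08,1],
    [0,0,0,0,0,-0.08,1],
    [0,0,0,0,0,-0.08,1],
  ],
)

```text
clock: 23.45
eef_pos: [0.5378, 0.0128, 0.1031]
ee_rot: [0.97, 0.244, 0.0, 0.0]
wrist_force: [-2.2, -0.7, 6.0]
finger_gap: -0.0
grasp_force: 2.7
```

Contact comes at TCP z = 0.103, so the comb top is at 86 mm and it is exactly home. Rise and hand in.

Call:
arm_command(
  commands=[
    [0,0,0,0,0,0.8,1],
    [0,0,0,0,0,1.8,1],
    [0,0,0,0,0,2.8,1],
    [0,0,0,0,0,2.8,1],
    [0,0,0,0,0,2.8,1],
    [0,0,0,0,0,2.8,1],
  ],
)

```text
clock: 24.05
eef_pos: [0.5372, 0.0128, 0.2127]
ee_rot: [0.97, 0.244, -0.001, -0.0]
wrist_force: [0.1, 0.7, 0.1]
finger_gap: -0.001
grasp_force: 0.0
```

Run:
```python
from h import *
look('wrist',dict(comb5_mid=.05,plate_mid=.042))
print(job_done())
```

```text
tcp [0.5371 0.0129 0.2125] yawx 28.19 z [-3.2e-03  1.0e-04 -1.0e+00] t 24.1 F [-0.7 -0.9 -0.5] gap -0.001 q [-0.04  0.1   1.42 -0.    1.62  1.03]
plate_mid 0.97 [319.4 187.5] [0.5401 0.0118 0.042 ]
the job is handed in; nothing more can be done
None
```

I handed the job in at about 24 s: the spacer plate is over both pins and the five-toothed comb is seated through it (top touched at its home height of 86 mm). `job_done()` gave no verdict, and the four-toothed comb, jar and bottle were never touched.

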